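# Feed one dowel into the drilling jig and set it against the stop

## Task

Load the dowel drilling jig with one blank. Press the paddle of its rocker all the way down, once, so that the gate lifts and a single dowel rolls out of the sloping chute into the V-trough, then let the rocker come right back up so that the next dowel waits at the gate. Then push the dowel lengthwise along the trough, under the drill-bush bridge, until its end is flat against the stop block. Only press and push: do not pick any dowel up, do not touch the dowels while they are in the chute, and leave the tape measure, hole saw and pencil where they are.

Things in the scene. Friction and masses are not known exactly. Their poses are not given: they have to be found in the camera images.
- jig: Shop-made plywood dowel-drilling jig, fixed to the bench: base 246 x 185 x 12 mm (x -121 to 125, y -85 to 100 mm). Origin: on the bench top under the rocker's shaft, midway between the chute's cheeks; x points from the V-trough (near the -x edge) up the sloping chute, y along the trough to the stop, z up.
- lip (a point): Point on the jig: middle of the chute's lower lip (jig x = -39 mm, 42 mm high). From here the chute floor, 74 mm wide, rises at 0.2 rad for 160 mm in +x. Cheeks outside at y = +-45 mm; the pivot ears over them are the highest fixed part (95 mm).
- bush (a point): Point on the jig: top of the drill bush (jig x = -61, y = 60 mm, 75 mm high) on an aluminium bridge 22 mm wide that spans the trough; 60 mm clear under the bridge, so a seated dowel slides through below it.
- rocker (a joint): Rocker on a shaft along the jig's y (x = 0, 84 mm high), rad. 0: at rest, its gate holds the first dowel. Grows as the paddle goes down; 0.64 = fully down (hard stop). The first dowel is let go from about 0.5 and needs a second to roll out; a rear finger then holds back the second. A spring returns it when let go: 3 N on the paddle at first, 5 N at the bottom.
- paddle (a point): Centre of the top face of the rocker's wooden press paddle (40 along x, 34 along y, 8 mm thick), on a steel arm outside the chute's -y cheek. At rest: jig x = 62, y = -62 mm, 119 mm high, leaning 0.3 rad up towards +x. Fully down: 75 mm high, 9 mm farther in +x, leaning as much the other way.
- seat (a point): Point on the jig: centre of a dowel that has just rolled into the trough (jig x = -61, y = 0, 40 mm high). The trough is a V of two wooden boards at 45 degrees, y = -45 to 80 mm, open at its -y end; boards reach 51 mm high on the -x side, 42 mm on the chute side; 40 mm wide at the dowel's axis.
- stop_face (a point): Point on the jig: where a seated dowel's axis meets the stop block's face (jig x = -61, y = 80 mm, 40 mm high; block top 58 mm). A dowel against the stop has its centre 35 mm from it. The line from seat to stop_face is the trough's direction.
- dowel1_center (a point): Centre of the first dowel, at the gate: plain wooden round, 28 mm in diameter, 70 mm long, about 30 g, axis along the jig's y, with 2 mm sideways play in the chute. It rolls, so its frame turns about its own y. Seated in the trough its axis is 40 mm and its top 54 mm above the bench.
- dowel2_center (a point): Centre of the second dowel, the same size, touching the first in the chute; at the gate a dowel's centre is at jig x = 2 mm, 65 mm high.
- dowel3_center (a point): Centre of the third dowel, the same size, behind the second.
- tape: Orange and black tape measure, 38 x 85 x 65 mm, standing loose beside the stop end of the jig; origin under its middle.
- holesaw: Red hole saw, 54 mm across, 70 mm high, standing loose beside the paddle's side of the jig; origin under its middle.
- pencil: Red carpenter's pencil, 167 mm long, 9 mm high, lying loose on the bench in front of the trough; origin under its middle.
Not all that is in view belongs to the job. Leave any orange or turquoise look-alike of the part that bears dowel1_center alone.

How it is judged:
By the outcome, as a careful person would: the job done as asked, in the order asked, and still so for the second after the job is handed in, with the robot touching nothing.
It also fails if it takes over 45 s, if anything falls off the work surface, if the arm or the gripper's body presses on something with over 40 N, if the wrist force passes 120 N, or if a joint passes its speed limit or range.

## Robot

A 6-joint arm with a two-finger parallel gripper is mounted at the origin on a cart in front of the work surface, level with it; the furniture and walls round the work are solid. World frame = base frame: x ahead of the robot, y to its left, z up, the work surface at z = 0. Lengths are in mm, angles in degrees, forces in N, time in s.
With the tool pointing down it reaches from about 350 to 875 mm from the base axis. Payload 4.2 kg.
Tool frame: the origin (TCP) lies on the centre line of the jaws, within the pads' length; the fingertips stand 17 mm ahead of it and the grasp point (between the pads) lies 2 mm behind it; z points along the fingers, y is the line along which they close (so a half turn about z gives the same grasp; the last joint's range is limited). The gripper opens to 85 mm and grips with 20 to 120 N. Pads are 22 mm wide; open, the fingers measure 114 mm over their backs; the gripper's body (76 mm by 85 mm) begins 54 mm behind the grasp point. The pads swing forward as they close: fully open they stand 13 mm farther back than shut.
Start: joints at [84.259, 22.042, 0.453, 0, -68.411, -14.817], TCP at [219.436, 585.19, 248.312] pointing down, gripper open.
Joint ranges: [-179.83, 179.83], [-69.29, 118.12], [-61.27, 80.66], [-181.25, 117.63], [-171.15, -9.14], [-177.46, 177.46]. Speed limits (degrees/s): [159.86, 159.86, 180, 180, 180, 180].

## Interface

Orientations are given as a 3x3 rotation matrix whose columns are the frame's x, y, z axes.
In Python, from bench import manip gives the robot as it stands.
- The arm moves only by the shell command python3 -m creep 'ROWS' [FORCE]. ROWS is JSON, a list of rows, each an object with "gripper": the opening, from 0 (shut) to 1 (fully open); "slide": the shift along the tool's x, y, z in m, a list of three; "turn": the turn about the tool's z in degrees. A call has 1 to 20 rows; each row is the pose to reach, as a shift and turn from the pose commanded when the call began, along the tool's axes at that moment; what a row does not reach only later rows make up. A row lasts 1/8 s, in which the tool goes at most 62.5 mm and 10.7 degrees, less where a joint would pass 70% of its speed; a pose out of reach is approached as far as the arm can. A call with a gripper value outside its range is refused whole. The fingers move at their own pace and stop on an object; FORCE is the grip in N (left out, the last holds). Time passes only in rows, so rows that repeat a pose let the fingers close. It gives the time, the measured TCP pose, the force, the opening and the grip force at its end, in the units of the state.
- manip.read_state(): the state, without advancing time (a new reading comes with each control period).
- manip.read_camera(name): name is "scene" or "top" or "wrist"; returns (picture, depth): 480x640x3 uint8, red, green, blue; 480x640 float32, mm along the optical axis (not along the pixel's ray), 0 where there is no reading.
- manip.camera_model(name): a dict with "mtx" (3x3 intrinsics, pixels), "R" (3x3) and "t" (3): a world point X has camera coordinates R X + t; the wrist camera has in their place "mount" (4x4, takes a point from camera to tool coordinates, whose origin is the TCP and whose axes are the flange's). Camera axes: x right, y down, z forward; pixel columns grow to the right and rows downward; lengths in mm; the calibration is good to about 2 mm. The wrist camera is an equidistant fisheye: a pixel r from the principal point sees the ray r / f radians off the axis. A picture is of the moment at which its call begins: read the wrist's pose just before it. camera_model takes no time and is no camera call.
- manip.finish_job(): hands the job in; it is judged then, once.
The state is a dict: "clock": time; "joint_pos": joint angles; "dq": joint speeds; "effort": joint torques, N m; "tcp_pos": TCP position; "orientation": TCP orientation; "wrist_force": force on the tool from outside, world axes, zero at the start; "moment": the same for the moment, N m; "finger_gap": finger opening in mm; "gripper_force": force on a finger pad.
Only numpy, scipy, OpenCV 4.12 (cv2) and the standard library are available. Lean on these libraries where they do the work, as an engineer would, in place of code of your own. Each camera call takes 0.05 s, during which the arm holds its last target. There are 200 camera calls.

## Working session

There is one attempt and no reset: what is moved stays moved. The work goes in short steps, Python scripts to look and compute and a shell command to move; the robot and the scene stay as the last step left them, time stands still between calls to the robot, and variables do not carry over. Pictures are saved under pics/ and viewed, at most 10 in all, crops included, and the job is handed in when it is done.

```bash
mkdir -p pics; python3 - <<'E'
from bench import manip
import cv2,numpy as np
s=manip.read_state();print(s['clock'],s['tcp_pos'],s['orientation'],s['finger_gap'])
for n in ['scene','top']:
    p,d=manip.read_camera(n);cv2.imwrite(f'pics/{n}.png',p[:,:,::-1]);np.savez(f'{n}.npz',p=p,d=d)
    m=manip.camera_model(n);print(n,m)
E
```

```text
0.0 [219.24527941 584.6984613  247.18563944] [[ 9.36271172e-01 -3.51277401e-01 -6.93305805e-04]
 [-3.51278072e-01 -9.36268786e-01 -2.11577450e-03]
 [ 9.41031813e-05  2.22448180e-03 -9.99997521e-01]] 85.1333834893316
scene {'mtx': array([[467.48061575,   0.        , 324.05587461],
       [  0.        , 467.48061575, 239.61452024],
       [  0.        ,   0.        ,   1.        ]]), 'R': array([[ 0.81628006, -0.57724364,  0.02183202],
       [-0.28612741, -0.43686681, -0.85280625],
       [ 0.50181467,  0.689882  , -0.52177089]]), 't': array([-404.79971894,  251.87981456,  730.08904916])}
top {'mtx': array([[478.82022875,   0.        , 320.75304116],
       [  0.        , 478.82022875, 238.0927222 ],
       [  0.        ,   0.        ,   1.        ]]), 'R': array([[ 0.00636062, -0.99959869,  0.02760447],
       [-0.98612364, -0.0108496 , -0.16565765],
       [ 0.16589067, -0.02616774, -0.9857969 ]]), 't': array([ 24.08677235, 528.32709217, 999.71305116])}
```

View pics/top.png

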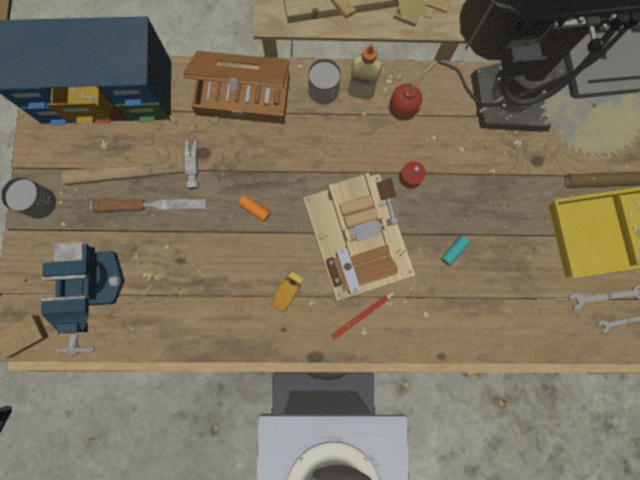

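View pics/scene.png

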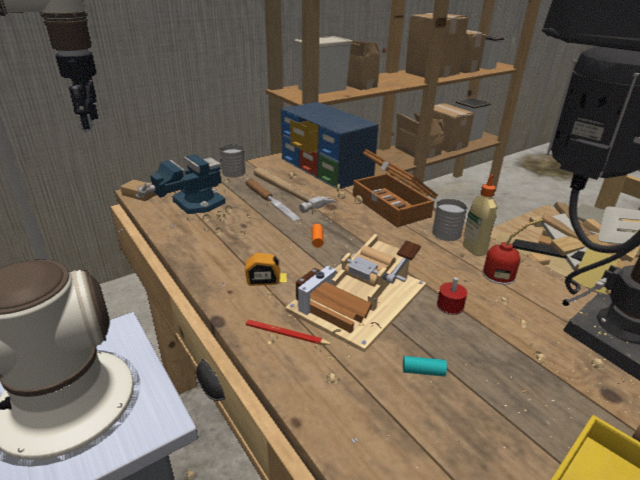

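The top view shows the jig at (358,235), with the brown paddle at (387,189), the trough at (370,265) and the bridge at (347,268). Things that could be mistaken for the dowel at the gate: the orange round at (253,208) and the turquoise round at (455,250), both loose on the bench. The wooden rounds in the chute, around (358,210), are the real ones. Next: measure the jig and take a close crop.

```bash
cat > h.py <<'E'
import numpy as np,cv2
from bench import manip
def ray(n,u,v,z):
    m=manip.camera_model(n);R=np.array(m['R']);t=np.array(m['t'])
    d=R.T@np.linalg.inv(m['mtx'])@[u,v,1];c=-R.T@t
    return c+d*(z-c[2])/d[2]
def proj(n,X):
    m=manip.camera_model(n);q=m['mtx']@(m['R']@np.array(X)+m['t']);return q[:2]/q[2]
E
python3 - <<'E'
from h import *
f=np.load('top.npz');p=f['p'];d=f['d']
m=manip.camera_model('top')
v,u=np.mgrid[165:305,295:420]
D=d[165:305,295:420]
K=m['mtx'];c=np.stack([(u-K[0,2])/K[0,0]*D,(v-K[1,2])/K[1,1]*D,D],-1)
W=(c-m['t'])@m['R']
mask=((W[...,2]>6)&(D>0)).astype(np.uint8)
n,l,s,_=cv2.connectedComponentsWithStats(mask)
k=1+np.argmax(s[1:,4]);mk=(l==k)
base=mk&(W[...,2]<18)
cn,_=cv2.findContours(mk.astype(np.uint8),0,2);h=max(cn,key=cv2.contourArea)
r=cv2.minAreaRect(W[base][:,:2].astype(np.float32));print('rect',r,cv2.boxPoints(r))
hsv=cv2.cvtColor(p,cv2.COLOR_RGB2HSV)[165:305,295:420]
pm=(W[...,2]>95)&mk
print('high',pm.sum(),W[pm].mean(0),W[pm].min(0),W[pm].max(0))
q=p[165:305,295:420,::-1];cv2.imwrite('pics/crop.png',cv2.resize(q,None,fx=4,fy=4,interpolation=cv2.INTER_CUBIC))
E
```

```text
rect ((539.8923950195312, -56.077178955078125), (251.0189208984375, 185.79222106933594), 18.31584930419922) [[ 391.54834     -7.3293076]
 [ 449.93448   -183.70901  ]
 [ 688.23645   -104.82505  ]
 [ 629.85034     71.55466  ]]
high 404 [607.78776288 -99.52259909 115.13923871] [ 518.00585979 -123.14789486   95.02148709] [640.51783402 -22.16677411 128.35931857]
```

View pics/crop.png

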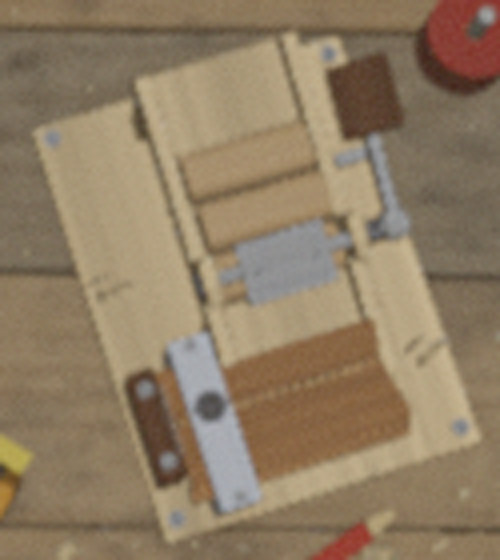

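The close crop shows the paddle at about (386.5,189), two natural-wood dowels behind the gate plate, the trough, and the bush at (347,266.5). That matches the description, so I'll cross-check these points and work out the first moves.

```bash
cat >> h.py <<'E'
J={'bush':(-61,60,75),'paddle':(62,-62,119),'c1':(-121,100,12),'c2':(125,100,12),'c3':(-121,-85,12)}
E
python3 - <<'E'
from h import *
P={'bush':(209,406),'paddle':(366,96),'c1':(170,542),'c2':(35,130),'c3':(480,438)}
A=[];B=[]
for k,(a,b) in P.items():
    w=ray('top',295+(a-1.5)/4,165+(b-1.5)/4,J[k][2]);A.append(J[k][:2]);B.append(w[:2]);
A=np.array(A,float);B=np.array(B)
a=A-A.mean(0);b=B-B.mean(0)
th=np.arctan2((a[:,0]*b[:,1]-a[:,1]*b[:,0]).sum(),(a*b).sum())
R=np.array([[np.cos(th),-np.sin(th)],[np.sin(th),np.cos(th)]]);o=B.mean(0)-R@A.mean(0)
print(np.degrees(th),o,'res',B-(A@R.T+o))
s=manip.read_state();T=np.array(s['orientation']);t=np.array(s['tcp_pos'])
for n,x,y,z in [('above',62,-62,170),('seat',-61,0,54)]:
    w=np.r_[R@[x,y]+o,z+17];print(n,w,'slide mm',T.T@(w-t), proj('scene',np.r_[R@[x,y]+o,z if z<100 else 119]))
print(np.degrees(np.arctan2(T[1,0],T[0,0])))
E
```

```text
18.451557931942293 [541.46990334 -64.59567594] res [[-0.74140245  1.34377597]
 [ 0.5172683   0.16770004]
 [ 0.37328657 -1.06619659]
 [-0.80506808 -1.82149   ]
 [ 0.65591566  1.37621057]]
above [ 619.905753  -103.7851833  187.       ] slide mm [616.93946185 503.82298525  61.39766733] [408.39739392 249.07468944]
seat [483.60581641 -83.90234433  71.        ] slide mm [482.32638948 532.85936018 177.43735743] [344.91698873 294.50183344]
-20.564695959625457
```

The fit agrees to within 2 mm, and the scene view agrees too. Moving above the paddle with the fingers shut.

```bash
python3 -m creep '[{"gripper":0,"slide":[0.617,0.504,0.06],"turn":-39},{"gripper":0,"slide":[0.617,0.504,0.06],"turn":-39},{"gripper":0,"slide":[0.617,0.504,0.06],"turn":-39},{"gripper":0,"slide":[0.617,0.504,0.06],"turn":-39},{"gripper":0,"slide":[0.617,0.504,0.06],"turn":-39},{"gripper":0,"slide":[0.617,0.504,0.06],"turn":-39},{"gripper":0,"slide":[0.617,0.504,0.06],"turn":-39},{"gripper":0,"slide":[0.617,0.504,0.06],"turn":-39},{"gripper":0,"slide":[0.617,0.504,0.06],"turn":-39},{"gripper":0,"slide":[0.617,0.504,0.06],"turn":-39},{"gripper":0,"slide":[0.617,0.504,0.06],"turn":-39},{"gripper":0,"slide":[0.617,0.504,0.06],"turn":-39},{"gripper":0,"slide":[0.617,0.504,0.06],"turn":-39},{"gripper":0,"slide":[0.617,0.504,0.06],"turn":-39},{"gripper":0,"slide":[0.617,0.504,0.06],"turn":-39},{"gripper":0,"slide":[0.617,0.504,0.06],"turn":-39}]'
python3 - <<'E'
from h import *
s=manip.read_state();T=np.array(s['orientation']);print(s['clock'],s['tcp_pos'],T.round(3),s['finger_gap'])
p,d=manip.read_camera('wrist');cv2.imwrite('pics/w1.png',p[:,:,::-1]);print(manip.camera_model('wrist'))
E
```

```text
clock: 2.1
tcp_pos: [619.8, -102.3, 188.6]
orientation: [[0.948, 0.318, 0.0], [0.318, -0.948, 0.0], [0.0, -0.0, -1.0]]
wrist_force: [0.1, -0.3, -0.3]
finger_gap: 0.2
gripper_force: 0.0
2.1 [ 619.76126644 -102.2646651   188.57840943] [[ 0.948  0.318  0.   ]
 [ 0.318 -0.948  0.   ]
 [ 0.    -0.    -1.   ]] 0.2318250076889001
{'mtx': array([[371.64829954,   0.        , 314.921275  ],
       [  0.        , 371.64829954, 244.30159616],
       [  0.        ,   0.        ,   1.        ]]), 'mount': array([[ 1.59006967e-04, -9.59547825e-01, -2.81545638e-01,
         7.22424283e+01],
       [ 9.99999930e-01,  5.70063336e-05,  3.70478666e-04,
        -4.55358794e-01],
       [-3.39442114e-04, -2.81545677e-01,  9.59547767e-01,
        -1.25525432e+02],
       [ 0.00000000e+00,  0.00000000e+00,  0.00000000e+00,
         1.00000000e+00]])}
```

View pics/w1.png

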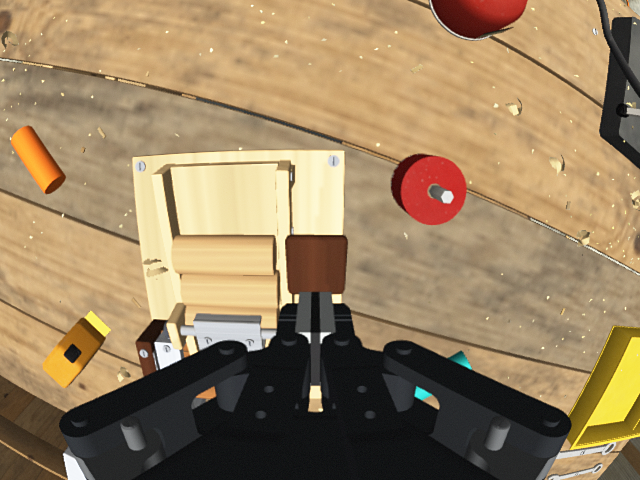

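The wrist view shows the paddle at (317,264), centred under the shut fingertips at (315,300). Two waiting dowels are in the chute at (225,255) and (230,290), and the jig axes are square with the tool. Pressing now.

```bash
python3 -m creep '[{"gripper":0,"slide":[0,0.003,0.03],"turn":0},{"gripper":0,"slide":[0,0.003,0.045],"turn":0},{"gripper":0,"slide":[0.002,0.003,0.055],"turn":0},{"gripper":0,"slide":[0.004,0.003,0.064],"turn":0},{"gripper":0,"slide":[0.006,0.003,0.073],"turn":0},{"gripper":0,"slide":[0.008,0.003,0.082],"turn":0},{"gripper":0,"slide":[0.009,0.003,0.09],"turn":0},{"gripper":0,"slide":[0.009,0.003,0.093],"turn":0},{"gripper":0,"slide":[0.009,0.003,0.093],"turn":0}]'
python3 -m creep '[{"gripper":0,"slide":[0,0,0.001],"turn":0},{"gripper":0,"slide":[0,0,0.002],"turn":0},{"gripper":0,"slide":[0,0,0.002],"turn":0}]'
```

```text
clock: 3.28
tcp_pos: [629.8, -103.4, 95.3]
orientation: [[0.949, 0.316, 0.0], [0.316, -0.949, 0.0], [0.0, 0.0, -1.0]]
wrist_force: [0.4, 2.8, 4.1]
finger_gap: -0.2
gripper_force: 2.3
clock: 3.65
tcp_pos: [629.8, -103.4, 94.3]
orientation: [[0.949, 0.317, 0.001], [0.317, -0.949, -0.0], [0.001, 0.0, -1.0]]
wrist_force: [-0.4, 3.0, 7.3]
finger_gap: -0.5
gripper_force: 3.6
```

```bash
python3 -m creep '[{"gripper":0,"slide":[0,0,0.001],"turn":0},{"gripper":0,"slide":[0,0,0.002],"turn":0},{"gripper":0,"slide":[0,0,0.002],"turn":0},{"gripper":0,"slide":[0,0,0.002],"turn":0},{"gripper":0,"slide":[0,0,0.002],"turn":0},{"gripper":0,"slide":[0,0,0.002],"turn":0},{"gripper":0,"slide":[0,0,0.002],"turn":0},{"gripper":0,"slide":[0,0,0.002],"turn":0}]'
python3 - <<'E'
from h import *
p,d=manip.read_camera('scene');q=p[220:360,270:450,::-1];cv2.imwrite('pics/s2.png',cv2.resize(q,None,fx=4,fy=4,interpolation=cv2.INTER_CUBIC))
E
```

```text
clock: 4.65
tcp_pos: [629.8, -103.4, 93.9]
orientation: [[0.948, 0.317, 0.001], [0.317, -0.948, -0.001], [0.001, 0.001, -1.0]]
wrist_force: [-3.4, 3.8, 13.3]
finger_gap: 0.1
gripper_force: 6.3
```

View pics/s2.png

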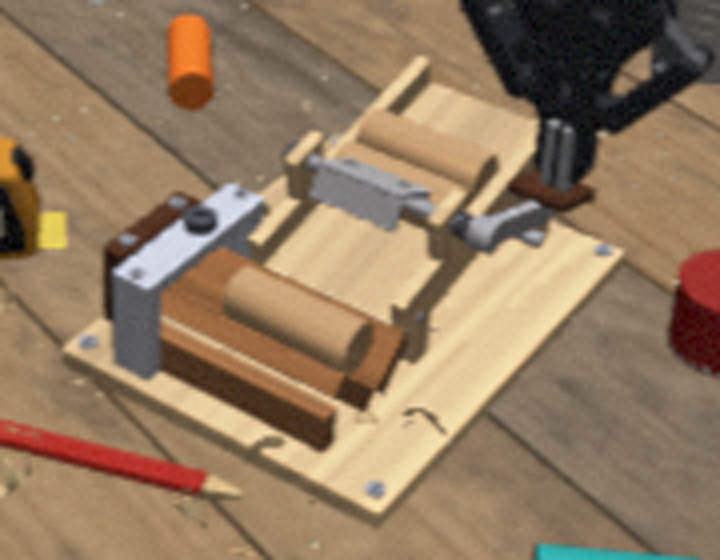

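The crop shows one dowel in the V-trough at (300,315), the paddle at its hard stop (13 N) and the others held back. Releasing slowly, then moving over to the open end of the trough.

```bash
python3 -m creep '[{"gripper":0,"slide":[-0.001,0,-0.01],"turn":0},{"gripper":0,"slide":[-0.003,0,-0.02],"turn":0},{"gripper":0,"slide":[-0.005,0,-0.03],"turn":0},{"gripper":0,"slide":[-0.007,0,-0.04],"turn":0},{"gripper":0,"slide":[-0.009,0,-0.05],"turn":0},{"gripper":0,"slide":[-0.009,0,-0.09],"turn":0},{"gripper":0,"slide":[-0.05,0,-0.1],"turn":0},{"gripper":0,"slide":[-0.1,-0.003,-0.1],"turn":0},{"gripper":0,"slide":[-0.1325,-0.003,-0.09],"turn":0},{"gripper":0,"slide":[-0.1325,-0.003,-0.05],"turn":0},{"gripper":0,"slide":[-0.1325,-0.003,-0.03],"turn":0},{"gripper":0,"slide":[-0.1325,-0.003,-0.03],"turn":0}]'
python3 - <<'E'
from h import *
s=manip.read_state();T=np.array(s['orientation']);t=np.array(s['tcp_pos'])
p,d=manip.read_camera('wrist');cv2.imwrite('pics/w3.png',p[:,:,::-1])
th=np.radians(18.45);R=np.array([[np.cos(th),-np.sin(th)],[np.sin(th),np.cos(th)]])
print(R.T@(t[:2]-[541.5,-64.6]),t[2])
E
```

```text
clock: 6.2
tcp_pos: [500.5, -142.6, 119.2]
orientation: [[0.949, 0.316, -0.007], [0.316, -0.949, 0.0], [-0.006, -0.003, -1.0]]
wrist_force: [-0.1, 0.3, 0.1]
finger_gap: 0.1
gripper_force: 0.0
[-63.56368327 -60.9884338 ] 119.2319958323252
```

View pics/w3.png

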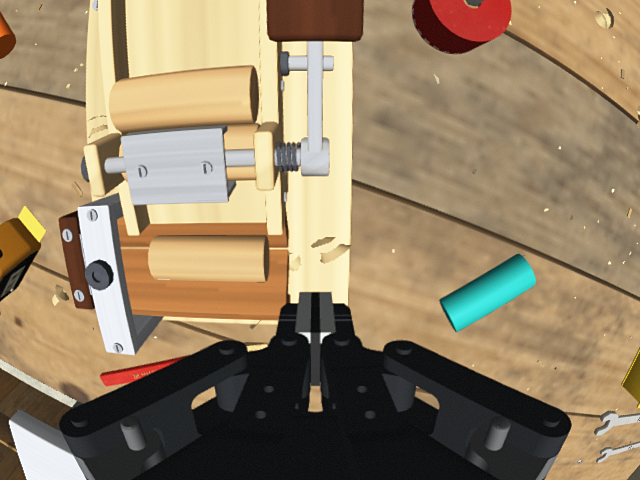

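The wrist view shows the rocker back up, the next dowel at the gate (232,155) and dowel 1 seated at (208,258). The fingertips are lined up with the trough, off its open end. Lowering and pushing.

```bash
python3 -m creep '[{"gripper":0,"slide":[0.002,0,0.03],"turn":0},{"gripper":0,"slide":[0.002,0,0.05],"turn":0},{"gripper":0,"slide":[0.002,0,0.06],"turn":0},{"gripper":0,"slide":[0.002,0,0.06],"turn":0},{"gripper":0,"slide":[0.002,-0.006,0.06],"turn":0},{"gripper":0,"slide":[0.002,-0.012,0.06],"turn":0},{"gripper":0,"slide":[0.002,-0.018,0.06],"turn":0},{"gripper":0,"slide":[0.002,-0.022,0.06],"turn":0},{"gripper":0,"slide":[0.002,-0.026,0.06],"turn":0},{"gripper":0,"slide":[0.002,-0.03,0.06],"turn":0},{"gripper":0,"slide":[0.002,-0.034,0.06],"turn":0},{"gripper":0,"slide":[0.002,-0.038,0.06],"turn":0},{"gripper":0,"slide":[0.002,-0.042,0.06],"turn":0},{"gripper":0,"slide":[0.002,-0.046,0.06],"turn":0},{"gripper":0,"slide":[0.002,-0.048,0.06],"turn":0},{"gripper":0,"slide":[0.002,-0.048,0.06],"turn":0}]'
python3 - <<'E'
from h import *
p,d=manip.read_camera('scene');q=p[200:350,270:450,::-1];cv2.imwrite('pics/s4.png',cv2.resize(q,None,fx=4,fy=4,interpolation=cv2.INTER_CUBIC))
E
```

```text
clock: 8.25
tcp_pos: [489.9, -96.1, 61.4]
orientation: [[0.949, 0.317, 0.0], [0.317, -0.949, 0.0], [0.0, 0.0, -1.0]]
wrist_force: [1.7, -1.7, 3.3]
finger_gap: -0.1
gripper_force: 1.6
```

View pics/s4.png

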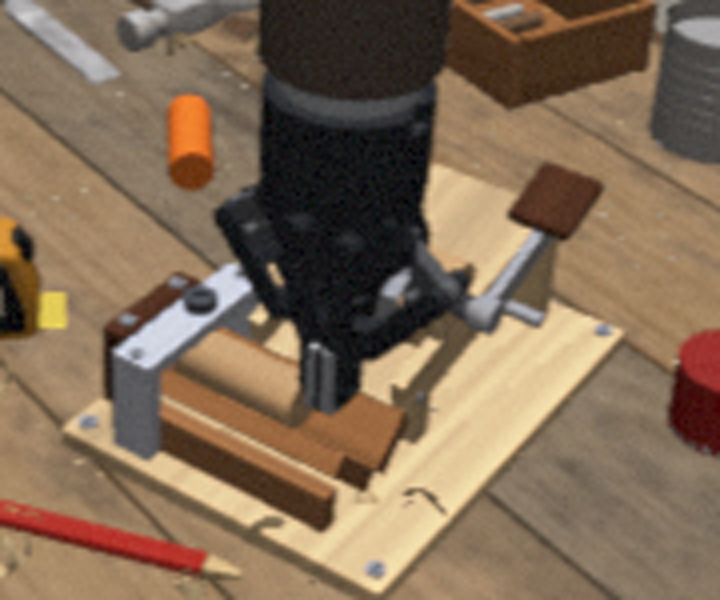

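The dowel end at (300,400) is against the fingertips, its far end is entering under the bridge, and the force is small. Pushing on slowly.

```bash
python3 -m creep '[{"gripper":0,"slide":[-0.001,-0.003,0],"turn":0},{"gripper":0,"slide":[-0.002,-0.006,0],"turn":0},{"gripper":0,"slide":[-0.002,-0.008,0],"turn":0},{"gripper":0,"slide":[-0.002,-0.008,0],"turn":0}]'
python3 -m creep '[{"gripper":0,"slide":[0,-0.002,0],"turn":0},{"gripper":0,"slide":[0,-0.004,0],"turn":0},{"gripper":0,"slide":[0,-0.004,0],"turn":0}]'
python3 - <<'E'
from h import *
p,d=manip.read_camera('scene');q=p[200:350,270:450,::-1];cv2.imwrite('pics/s5.png',cv2.resize(q,None,fx=4,fy=4,interpolation=cv2.INTER_CUBIC))
E
```

```text
clock: 8.8
tcp_pos: [484.4, -89.1, 60.9]
orientation: [[0.949, 0.316, -0.002], [0.316, -0.949, 0.0], [-0.002, -0.001, -1.0]]
wrist_force: [1.2, -0.4, 0.2]
finger_gap: 0.1
gripper_force: 0.0
clock: 9.18
tcp_pos: [483.9, -85.4, 61.2]
orientation: [[0.949, 0.317, -0.0], [0.317, -0.949, -0.0], [-0.0, -0.0, -1.0]]
wrist_force: [-0.3, -1.2, 0.1]
finger_gap: 0.2
gripper_force: 0.1
```

View pics/s5.png

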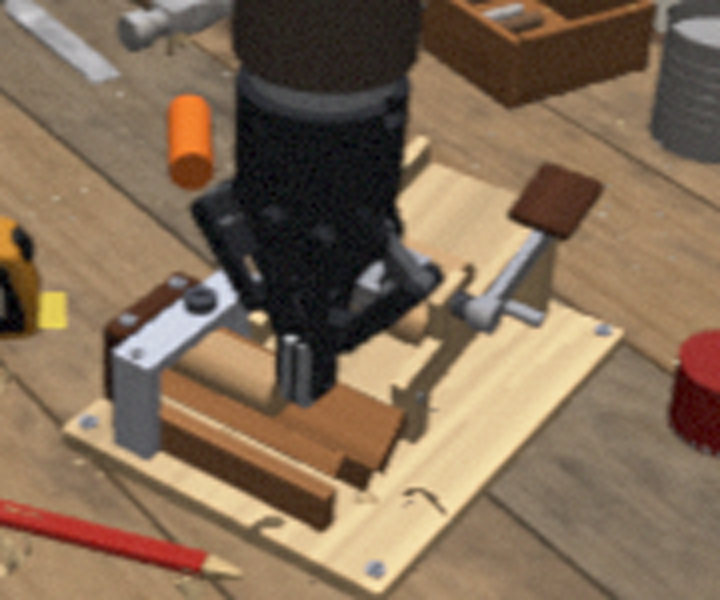

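The dowel is well under the bridge, with its near end at (280,385). About 4 mm should remain.

```bash
python3 -m creep '[{"gripper":0,"slide":[0,-0.001,0],"turn":0},{"gripper":0,"slide":[0,-0.002,0],"turn":0},{"gripper":0,"slide":[0,-0.003,0],"turn":0},{"gripper":0,"slide":[0,-0.003,0],"turn":0}]'
python3 -m creep '[{"gripper":0,"slide":[0,-0.001,0],"turn":0},{"gripper":0,"slide":[0,-0.002,0],"turn":0},{"gripper":0,"slide":[0,-0.002,0],"turn":0}]'
```

```text
clock: 9.72
tcp_pos: [484.2, -84.2, 62.0]
orientation: [[0.948, 0.317, 0.002], [0.317, -0.948, -0.002], [0.001, 0.003, -1.0]]
wrist_force: [2.7, -11.1, 0.1]
finger_gap: 0.0
gripper_force: 5.4
clock: 10.1
tcp_pos: [484.6, -83.6, 62.6]
orientation: [[0.948, 0.318, 0.004], [0.318, -0.948, -0.004], [0.003, 0.005, -1.0]]
wrist_force: [4.9, -18.6, 1.5]
finger_gap: -0.1
gripper_force: 9.3
```

The force rose to 19 N along the trough, so the dowel looks seated. Backing off, lifting clear and checking.

```bash
python3 -m creep '[{"gripper":0,"slide":[0,0.004,0],"turn":0},{"gripper":0,"slide":[0,0.012,0],"turn":0},{"gripper":0,"slide":[0,0.03,0],"turn":0},{"gripper":0,"slide":[0,0.045,-0.03],"turn":0},{"gripper":0,"slide":[-0.01,0.055,-0.08],"turn":0},{"gripper":0,"slide":[-0.04,0.06,-0.13],"turn":0},{"gripper":0,"slide":[-0.04,0.06,-0.13],"turn":0},{"gripper":0,"slide":[-0.04,0.06,-0.13],"turn":0}]'
python3 - <<'E'
from h import *
p,d=manip.read_camera('scene');a=cv2.resize(p[220:340,270:450,::-1],None,fx=4,fy=4,interpolation=cv2.INTER_CUBIC)
s=manip.read_state();T=np.array(s['orientation']);t=np.array(s['tcp_pos']);m=manip.camera_model('wrist');M=np.array(m['mount']);K=m['mtx']
p,d=manip.read_camera('wrist');cv2.imwrite('pics/w6.png',p[:,:,::-1]);cv2.imwrite('pics/s6.png',a)
# predicted dowel ends at stop (top line z=54) in wrist pixels
th=np.radians(18.45);R=np.array([[np.cos(th),-np.sin(th)],[np.sin(th),np.cos(th)]])
for y in (10,80):
    w=np.r_[R@[-61,y]+[541.5,-64.6],54]
    c=M[:3,:3].T@(T.T@(w-t)-M[:3,3]);r=np.hypot(*c[:2]);print(y,K[:2,2]+K[0,0]*np.arctan2(r,c[2])*c[:2]/r, proj('scene',w))
E
```

```text
clock: 11.1
tcp_pos: [463.3, -150.6, 191.0]
orientation: [[0.949, 0.316, -0.0], [0.316, -0.949, 0.001], [0.0, -0.0, -1.0]]
wrist_force: [0.5, 0.6, -0.3]
finger_gap: 0.1
gripper_force: 0.0
10 [223.16913688 183.99935662] [340.58909959 292.49426425]
80 [137.0714605  187.52476221] [311.50167316 279.07375938]
```

View pics/w6.png

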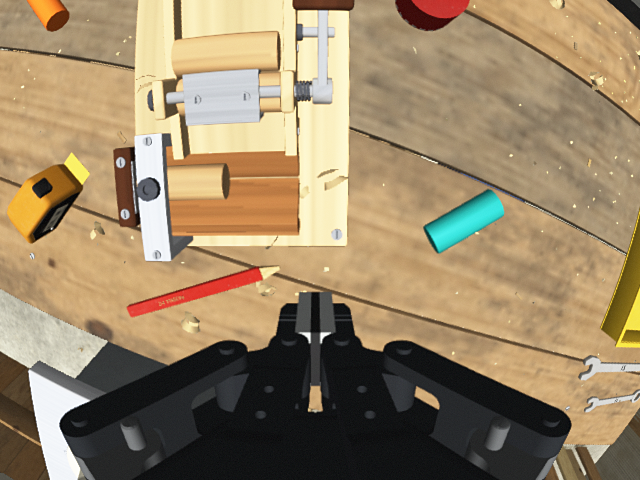

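View pics/s6.png

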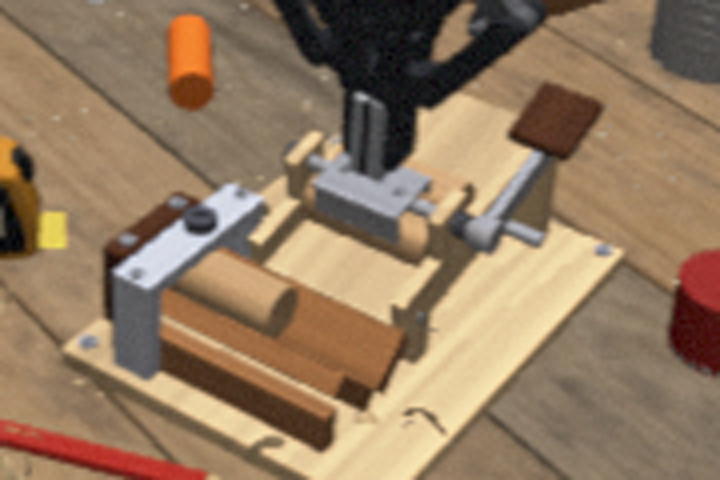

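I've used all ten views, so I'll check the seating numerically from wrist depth: dowel end relative to the bush, where -50 mm in y means it is against the stop.

```bash
python3 - <<'E'
from h import *
th=np.radians(18.45);R=np.array([[np.cos(th),-np.sin(th)],[np.sin(th),np.cos(th)]])
s=manip.read_state();T=np.array(s['orientation']);t=np.array(s['tcp_pos']);m=manip.camera_model('wrist');M=np.array(m['mount']);K=m['mtx']
p,d=manip.read_camera('wrist')
v,u=np.mgrid[:480,:640];x=(u-K[0,2])/K[0,0];y=(v-K[1,2])/K[0,0];r=np.hypot(x,y)+1e-9
k=np.tan(r)/r;c=np.stack([x*k*d,y*k*d,d],-1)
W=(c@M[:3,:3].T+M[:3,3])@T.T+t
Jx=np.concatenate([(W[...,:2]-[541.5,-64.6])@R,W[...,2:]],-1)
roi=(u>110)&(u<310)&(v>130)&(v<265)&(d>0)
g=p.sum(2)
def st(n,k):
    q=Jx[k];print(n,k.sum(),*(np.percentile(q,[2,50,98],axis=0).round(1).T.tolist() if len(q) else []))
st('bush',roi&(g<200)&(abs(u-149)<16)&(abs(v-189)<16)&(Jx[...,2]>65))
st('bridge',roi&(Jx[...,2]>62)&(p.min(2)>150)&(abs(Jx[...,0]+61)<50))
st('dowel',roi&(Jx[...,2]>47)&(Jx[...,2]<60)&(abs(Jx[...,0]+61)<10)&(Jx[...,1]<47))
st('stop top',roi&(u<134)&(abs(Jx[...,2]-58)<6)&(abs(Jx[...,0]+61)<12))
st('trough',roi&(abs(Jx[...,0]+75)<6)&(Jx[...,2]>25)&(Jx[...,1]<5))
for row in (178,181,184):print(row,[(uu,*p[row,uu],*Jx[row,uu].round(0)) for uu in range(214,236,2)])
E
```

```text
bush 69 [-66.5, -59.3, -52.3] [53.1, 55.0, 65.1] [70.3, 72.6, 75.1]
bridge 2821 [-109.1, -70.5, -22.7] [50.8, 60.4, 71.9] [67.3, 68.9, 70.7]
dowel 1227 [-70.5, -60.3, -51.4] [11.6, 28.0, 46.3] [48.3, 52.4, 54.5]
stop top 563 [-72.6, -60.4, -49.4] [81.9, 89.2, 97.7] [56.1, 57.8, 59.3]
trough 1113 [-80.8, -75.1, -69.3] [-43.1, -19.8, 3.9] [28.3, 34.5, 40.6]
178 [(214, np.uint8(241), np.uint8(213), np.uint8(154), np.float64(-57.0), np.float64(17.0), np.float64(53.0)), (216, np.uint8(241), np.uint8(213), np.uint8(154), np.float64(-57.0), np.float64(16.0), np.float64(53.0)), (218, np.uint8(241), np.uint8(213), np.uint8(153), np.float64(-57.0), np.float64(14.0), np.float64(53.0)), (220, np.uint8(247), np.uint8(217), np.uint8(156), np.float64(-57.0), np.float64(12.0), np.float64(54.0)), (222, np.uint8(115), np.uint8(89), np.uint8(57), np.float64(-57.0), np.float64(12.0), np.float64(51.0)), (224, np.uint8(80), np.uint8(63), np.uint8(42), np.float64(-58.0), np.float64(12.0), np.float64(44.0)), (226, np.uint8(80), np.uint8(61), np.uint8(40), np.float64(-58.0), np.float64(11.0), np.float64(40.0
[... 2062 characters left out ...]
, np.uint8(55), np.float64(-61.0), np.float64(11.0), np.float64(52.0)), (224, np.uint8(80), np.uint8(62), np.uint8(40), np.float64(-62.0), np.float64(12.0), np.float64(46.0)), (226, np.uint8(87), np.uint8(66), np.uint8(47), np.float64(-63.0), np.float64(12.0), np.float64(39.0)), (228, np.uint8(83), np.uint8(64), np.uint8(43), np.float64(-64.0), np.float64(12.0), np.float64(32.0)), (230, np.uint8(159), np.uint8(103), np.uint8(58), np.float64(-65.0), np.float64(12.0), np.float64(25.0)), (232, np.uint8(183), np.uint8(120), np.uint8(67), np.float64(-65.0), np.float64(10.0), np.float64(25.0)), (234, np.uint8(182), np.uint8(118), np.uint8(66), np.float64(-65.0), np.float64(9.0), np.float64(24.0))]
```

The dowel end reads y = 11.5, while the bridge and stop read 1–1.5 mm high on the same scale, so the dowel is flat against the stop. The rocker is up and the next dowel is at the gate.

```bash
python3 -c "
from bench import manip
print(manip.finish_job())"
```

```text
the job is handed in; nothing more can be done
None
```

I pressed the rocker once, so one dowel rolled into the trough, the rocker came back up and the next dowel is at the gate; I then pushed the first dowel under the bridge to the stop and handed the job in, with camera depth showing it there to within about 1 mm.

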